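# Snug the adjustable wrench onto the wheel nut and tighten it

### The arm

A 6-joint arm with a two-finger parallel gripper is mounted at the origin on the work surface. World frame = base frame: x ahead of the robot, y to its left, z up, the work surface at z = 0. Lengths are in m, angles in rad, forces in N, time in s.
With the tool pointing down it reaches from about 0.35 to 0.95 m from the base axis. Payload 17.4 kg.
Tool frame: the origin (TCP) lies at the very end of the fingers, on their centre line; the grasp point (between the pads) lies 19 mm behind it; z points along the fingers, y is the line along which they close (so a half turn about z gives the same grasp; the last joint's range is limited). The gripper opens to 93 mm and grips with 3 to 60 N. Pads are 15 mm wide; open, the fingers measure 128 mm over their backs; the gripper's body (75 mm by 188 mm) begins 65 mm behind the grasp point.
Start: joints at [-1.183, 0.116, 1.442, -0, 1.584, -0.038], TCP at [0.279, -0.615, 0.219] pointing down, gripper open.
Joint ranges: [-2.83, 2.83], [-0.83, 2.19], [0.07, 2.5], [-1.14, 4.28], [0.01, 3], [-2.97, 2.97]. Speed limits (rad/s): [1.89, 1.89, 2.22, 3.14, 3.14, 3.14].

### API

Orientations are given as a rotation vector (axis times angle).
In Python, from cell import bot gives the robot as it stands.
- The arm moves only by the shell command python3 -m jog 'ROWS' [OPENING] [FORCE]. ROWS is a JSON object of lists of equal length, an entry for each row: "offset": the shift along the tool's x, y, z in mm, a list of three; "rotation": the turn, a rotation vector about the tool's x, y, z in rad, a list of three. In form: {"offset": [[tx, ty, tz], ...], "rotation": [[rx, ry, rz], ...]}. A call has exactly 5 rows; each row shifts and turns the commanded pose from where the row before left it, along the tool's axes as they then stand; what a row does not reach is not made up. A row lasts 1/12 s, in which the tool goes at most 41.7 mm and 7.16 degrees, less where a joint would pass 70% of its speed; a pose out of reach is approached as far as the arm can. A call is refused whole if a number of a shift passes 41.7 or a number of a turn 0.125, either way. A call with a gripper value outside its range is refused whole. OPENING is the opening, from 0 (shut) to 1 (fully open), set as the call begins (- or left out, the last holds). The fingers move at their own pace and stop on an object; FORCE is the grip in N (left out, the last holds). Time passes only in rows, so rows that do not move let the fingers close, or fill a call up. It gives the time, the measured TCP pose, the force, the opening and the grip force at its end, in the units of the state.
- bot.get_obs(): the state, without advancing time (a new reading comes with each control period).
- bot.camera(name): name is "side" or "top"; returns the picture (420x560x3 uint8, blue, green, red); there is no depth.
- bot.calibration(name): a dict with "K" (3x3 intrinsics, pixels), "dist_coeffs" ([k1, k2, p1, p2, k3] as OpenCV has them; the pictures are not rectified), "rvec" (rotation vector, rad) and "tvec" (3), from world to camera coordinates, as OpenCV has them. Camera axes: x right, y down, z forward; pixel columns grow to the right and rows downward; lengths in m; the calibration is good to about 2 mm. A picture is of the moment at which its call begins. calibration takes no time and is no camera call.
- bot.job_done(): hands the job in; it is judged then, once.
The state is a dict: "clock": time; "qpos": joint angles; "qd": joint speeds; "tau": joint torques, N m; "position": TCP position; "eef_rot": TCP orientation; "wrist_force": force on the tool from outside, world axes, zero at the start; "torque": the same for the moment, N m; "width": finger opening in m; "grasp_force": force on a finger pad.
Only numpy, scipy, OpenCV 4.12 (cv2) and the standard library are available. Lean on these libraries where they do the work, as an engineer would, in place of code of your own. Each camera call takes 0.05 s, during which the arm holds its last target. There are 200 camera calls.

### The job

The adjustable wrench has been left lying round the big nut on the grinding wheel's arbour with its jaws too wide. Roll its knurled worm until the jaws close snugly on the nut, then swing the wrench clockwise (seen from above) to tighten the nut until it comes up against its stop, and leave the wrench lying flat on the wheel, still snug on the nut. Work gently: never force the wrench, turn the nut only with it, and leave everything else on the bench alone.

Things in the scene. Friction and masses are not known exactly. Their poses are not given: they have to be found in the camera images.
- wrench: Plain steel adjustable wrench, 247 mm long, 0.5 kg, lying loose and flat with the nut in its open mouth. Origin: underside, mid mouth, 15 mm from the fixed jaw's face, 19 mm ahead of the throat. x points out of the mouth, away from the handle; y to the fixed jaw; z up. Head 17 mm thick, x -66 to 15, y -28 to 30 mm. Handle x -64 to -232 mm, 26 mm wide, 2 to 15 mm above the underside.
- worm_top (a point): Top of the worm: knurled roller, 21 mm diameter, 18 mm long, axle along the wrench's y, at x -38, y -2 mm of the wrench; top 22 mm above its underside, 5 mm proud of the head. Press a fingertip on it (10 to 15 N) and drag towards the nut: it closes the jaw 0.09 mm per mm of drag without slip, and seats the throat on the nut. About 6 N of drag turns it; it stays where it is left. Friction about 1.
- jaw (a joint): Travel of the sliding jaw in m: 0 is wide open (gap 38 mm), gap = 38 mm minus this, so 0.0075 to 0.008 when snug on the nut; starts at 0.001 to 0.003. It moves only with the worm. More than about 70 N on the jaw forces it open again, as when the handle is pushed with more than about 7 N at wrench_grip.
- wrench_grip (a point): Point at mid width and mid thickness of the handle, 165 mm behind the wrench's origin and 8.5 mm above its underside, where the handle can be pushed sideways. Axes as the wrench's. Below it is 50 mm of free air.
- nut_top (a point): Centre of the top of the dark steel hexagon nut: 30 mm across flats, 18 mm high, on the flat face of a fixed grey grinding wheel (200 mm diameter, face 50 mm above the bench) on which the wrench lies, its handle reaching out over the rim. The arbour end stands 1 mm above the nut, 2 mm lower than the worm's top.
- nut (a joint): Angle of the nut, rad, growing clockwise seen from above (tightening). It starts between 0 and 0.16; its stop is at 0.75. It drags evenly with 0.5 N m (3 N at wrench_grip); at the stop the force rises sharply.
Mind the look-alikes: they are no part of the job. Leave any green, purple or turquoise look-alike of the part that bears nut_top alone.

How it is judged:
By the outcome, as a careful person would: the job done as asked, in the order asked, and still so for the second after the job is handed in, with the robot touching nothing.
It also fails if it takes over 72 s, if anything falls off the work surface, if the arm or the gripper's body presses on something with over 40 N, if the wrist force passes 120 N, or if a joint passes its speed limit or range.

## Working session

There is one attempt and no reset: what is moved stays moved. The work goes in short steps, Python scripts to look and compute and a shell command to move; the robot and the scene stay as the last step left them, time stands still between calls to the robot, and variables do not carry over. Pictures are saved under pics/ and viewed, at most 10 in all, crops included, and the job is handed in when it is done.

```bash
ls; mkdir -p pics; python3 - <<'E'
from cell import bot
import cv2,numpy as np
a=bot.camera("top");b=bot.camera("side")
cv2.imwrite("pics/top0.png",a);cv2.imwrite("pics/side0.png",b)
for n in("top","side"):
    c=bot.calibration(n);print(n,{k:np.round(v,4).tolist() for k,v in c.items()})
    R=cv2.Rodrigues(np.array(c["rvec"],float))[0];print("pos",-R.T@np.array(c["tvec"]).ravel())
o=bot.get_obs();print(o)
E
```

```text
pics
top {'K': [[515.4832, 0.0, 277.04], [0.0, 515.4832, 204.4545], [0.0, 0.0, 1.0]], 'dist_coeffs': [-0.0284, 0.0, 0.0, 0.0, 0.0], 'rvec': [2.2201, -2.1561, 0.07], 'tvec': [-0.2369, 0.3997, 1.374]}
pos [ 0.31707136 -0.22724101  1.39704346]
side {'K': [[476.5405, 0.0, 275.1171], [0.0, 476.5405, 202.5997], [0.0, 0.0, 1.0]], 'dist_coeffs': [-0.0553, 0.0, 0.0, 0.0, 0.0], 'rvec': [0.9114, -2.3973, 1.1911], 'tvec': [0.1471, 0.3209, 0.8854]}
pos [-0.22678359  0.48155478  0.79069316]
{'clock': 0.1, 'qpos': array([-1.18281560e+00,  1.16422843e-01,  1.44223952e+00, -1.55403181e-05,
        1.58403147e+00, -3.78111752e-02]), 'qd': array([ 1.58253525e-03,  9.41066441e-05, -1.69309624e-03, -3.58433630e-04,
       -1.26200764e-03, -4.56198968e-04]), 'tau': array([ 2.49057871e-05, -7.22894812e+01, -6.23864150e+01,  7.80844060e-02,
        2.27458851e-02, -3.65458754e-05]), 'position': array([ 0.27870449, -0.61454443,  0.21796376]), 'eef_rot': array([-3.06960814e+00, -6.63562505e-01,  3.25228128e-04]), 'wrist_force': array([ 1.57809771,  0.39292525, -0.81417383]), 'torque': array([-0.03624404,  0.01329979,  0.02728134]), 'grasp_force': 0.0, 'width': 0.09361048743840662}
```

View pics/top0.png

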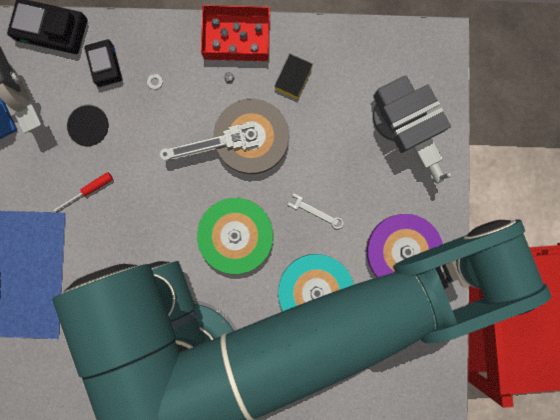

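View pics/side0.png

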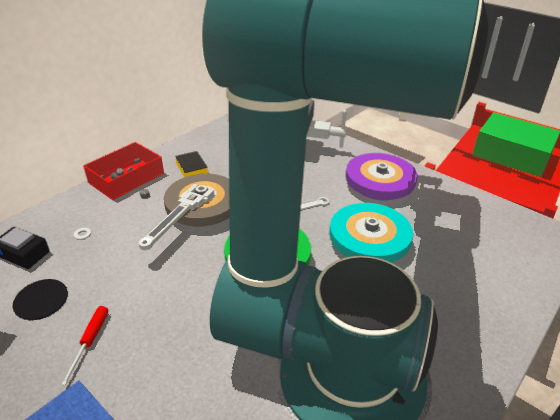

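The top view shows the wrench on the grey wheel, with the nut near (252,134), worm near (235,137) and handle end near (166,154). The side view shows it too, with the nut near (203,188) and handle end near (148,242). I'll zoom in on both.

```bash
python3 - <<'E'
import cv2,numpy as np
a=cv2.imread("pics/top0.png")[90:180,155:295];b=cv2.imread("pics/side0.png")[165:255,130:240]
A=cv2.resize(a,None,fx=5.6,fy=5.6,interpolation=cv2.INTER_CUBIC)[:,:]
cv2.imwrite("pics/topz.png",A)
B=cv2.resize(b,None,fx=6.5,fy=6.5,interpolation=cv2.INTER_CUBIC)
cv2.imwrite("pics/sidez.png",B)
E
```

```text
(no output)
```

View pics/topz.png

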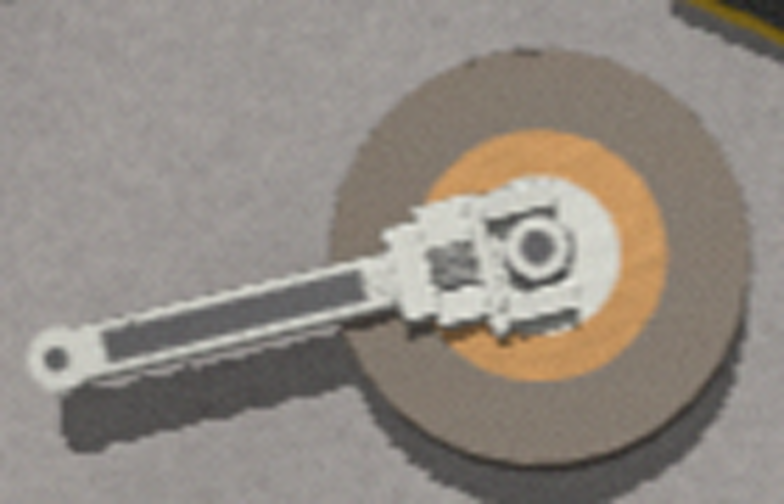

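View pics/sidez.png

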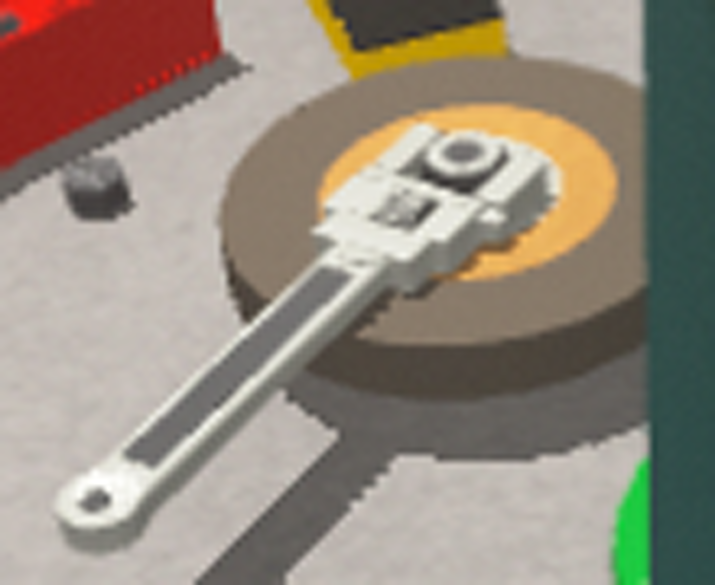

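The zooms give these pixels. Top crop: arbour (538,246), worm (455,265), handle hole (56,359). Side crop: arbour (463,152), worm (403,207), hole (97,500).

```bash
cat > h.py <<'E'
from cell import bot
import cv2,numpy as np
def ray(n,p):
    c=bot.calibration(n);R=cv2.Rodrigues(np.array(c["rvec"],float))[0]
    u=cv2.undistortPoints(np.array([[p]],float),np.array(c["K"]),np.array(c["dist_coeffs"])).ravel()
    d=R.T@np.array([u[0],u[1],1.]);return -R.T@np.array(c["tvec"],float).ravel(),d/np.linalg.norm(d)
def plane(n,p,z):
    o,d=ray(n,p);return o+d*(z-o[2])/d[2]
def tri(p,q):
    (o1,d1),(o2,d2)=ray("top",p),ray("side",q)
    s=np.linalg.lstsq(np.c_[d1,-d2],o2-o1,rcond=None)[0]
    a,b=o1+s[0]*d1,o2+s[1]*d2;return (a+b)/2,np.linalg.norm(a-b)
def pix(n,P):
    c=bot.calibration(n);return cv2.projectPoints(np.array([P],float),np.array(c["rvec"],float),np.array(c["tvec"],float),np.array(c["K"]),np.array(c["dist_coeffs"]))[0].ravel()
E
python3 - <<'E'
from h import *
np.set_printoptions(precision=4,suppress=True)
T=lambda z:((np.array(z)+.5)/5.6-.5)+[155,90]
S=lambda z:((np.array(z)+.5)/6.5-.5)+[130,165]
for n,t,s,z in(("nut",(538,246),(463,152),.069),("worm",(455,265),(403,207),.071),("hole",(56,359),(97,500),.065)):
    print(n,*tri(T(t),S(s)),plane("top",T(t),z)[:2],plane("side",S(s),z)[:2])
t=bot.get_obs();R=cv2.Rodrigues(t["eef_rot"])[0];print(R)
E
```

```text
nut [ 0.5872 -0.1501  0.0685] 0.0027705568350620004 [ 0.5861 -0.1511] [ 0.5878 -0.1489]
worm [ 0.5778 -0.1112  0.067 ] 0.003941260885959554 [ 0.5756 -0.1129] [ 0.5751 -0.1068]
hole [0.528  0.0729 0.0655] 0.0023975138123276942 [0.5272 0.0721] [0.5296 0.0733]
[[ 0.9107  0.413  -0.0004]
 [ 0.413  -0.9107  0.001 ]
 [ 0.     -0.0011 -1.    ]]
```

```bash

python3 -m jog '{"offset":[[24,-17.4,0],[24,-17.4,0],[24,-17.4,0],[24,-17.4,0],[24,-17.4,0]],"rotation":[[0,0,0],[0,0,0],[0,0,0],[0,0,0],[0,0,0]]}' 0 30
python3 -m jog '{"offset":[[24,-17.4,0],[24,-17.4,0],[24,-17.4,0],[24,-17.4,0],[24,-17.4,0]],"rotation":[[0,0,0],[0,0,0],[0,0,0],[0,0,0],[0,0,0]]}'
python3 -m jog '{"offset":[[24,-17.4,0],[24,-17.4,0],[24,-17.4,0],[24,-17.4,0],[24,-17.4,0]],"rotation":[[0,0,0],[0,0,0],[0,0,0],[0,0,0],[0,0,0]]}'
python3 -m jog '{"offset":[[24,-17.4,0],[24,-17.4,0],[24,-17.4,0],[24,-17.4,0],[24,-17.4,0]],"rotation":[[0,0,0],[0,0,0],[0,0,0],[0,0,0],[0,0,0]]}'
python3 -m jog '{"offset":[[0,0,25],[0,0,25],[0,0,25],[0,0,20],[0,0,0]],"rotation":[[0,0,0.06],[0,0,0.06],[0,0,0.047],[0,0,0],[0,0,0]]}'
cat >>h.py <<'E'
np.set_printoptions(precision=4,suppress=True)
def go(P,ang=None):
    "print offset in tool axes to world P, and tool-z turn to bring tool y to angle"
    o=bot.get_obs();R=cv2.Rodrigues(o["eef_rot"])[0]
    print("tcp",o["position"],"t",o["clock"],"F",o["wrist_force"],"yang",np.degrees(np.arctan2(R[1,1],R[0,1])),"w",o["width"])
    print("offset mm",R.T@(np.array(P)-o["position"])*1e3)
E
python3 -c "
from h import *
go([.5727,-.0994,.10])
cv2.imwrite('pics/t1.png',cv2.resize(bot.camera('top')[100:170,190:290],None,fx=8,fy=8,interpolation=2))
cv2.imwrite('pics/s1.png',cv2.resize(bot.camera('side')[140:240,140:260],None,fx=6,fy=6,interpolation=2))
"
```

```text
clock: 0.52
position: [0.3525, -0.4846, 0.2182]
eef_rot: [-3.07, -0.663, 0.0]
wrist_force: [-0.4, -1.1, -0.3]
width: 0.064
grasp_force: 0.0
clock: 0.93
position: [0.4259, -0.3557, 0.2184]
eef_rot: [-3.07, -0.663, 0.0]
wrist_force: [-0.1, -0.3, 0.2]
width: 0.0304
grasp_force: 0.0
clock: 1.35
position: [0.4992, -0.2269, 0.2185]
eef_rot: [-3.071, -0.664, 0.0]
wrist_force: [0.8, -0.8, -0.0]
width: 0.0011
grasp_force: 0.0
clock: 1.77
position: [0.5726, -0.0981, 0.2184]
eef_rot: [-3.071, -0.664, 0.001]
wrist_force: [-0.1, -0.6, -0.0]
width: 0.0003
grasp_force: 0.0
clock: 2.18
position: [0.5703, -0.099, 0.119]
eef_rot: [-3.113, -0.405, 0.009]
wrist_force: [-0.5, -0.4, -1.0]
width: 0.0002
grasp_force: 0.0
tcp [ 0.5703 -0.099   0.119 ] t 2.1833 F [-0.5487 -0.4468 -0.9815] yang -75.16696826829933 w 0.0002043281891420442
offset mm [ 2.3018  1.0125 18.9718]
```

View pics/s1.png

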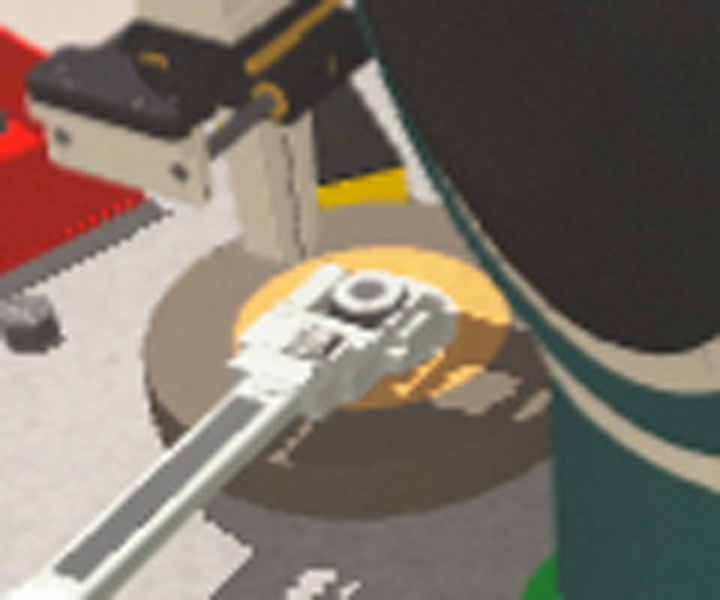

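The closed fingertip is at about (282,250) in the side crop, above and behind the worm (310,342). I'll check the projection and then move to just above the start of the stroke.

```bash

python3 -c "
from h import *
p=bot.get_obs()['position'];print((pix('side',p)-[140,140])*6,(pix('side',[.5758,-.111,.072])-[140,140])*6)"
python3 -m jog '{"offset":[[2.5,1,10],[0,0,10],[0,0,10],[0,0,10],[0,0,0]],"rotation":[[0,0,0],[0,0,0],[0,0,0],[0,0,0],[0,0,0]]}'
python3 -m jog '{"offset":[[0,0,1.5],[0,0,0.5],[0,0,0.5],[0,0,0],[0,0,0]],"rotation":[[0,0,0],[0,0,0],[0,0,0],[0,0,0],[0,0,0]]}'
```

```text
[287.6001 246.1434] [315.7102 331.6576]
clock: 2.7
position: [0.5739, -0.0997, 0.0811]
eef_rot: [-3.114, -0.405, 0.004]
wrist_force: [0.5, 0.2, -0.9]
width: 0.0006
grasp_force: 0.0
clock: 3.12
position: [0.575, -0.0999, 0.0815]
eef_rot: [3.115, 0.405, 0.001]
wrist_force: [-0.1, 0.4, 0.8]
width: 0.0002
grasp_force: 0.0
```

```bash

python3 -m jog '{"offset":[[0,0,0],[0,0,0],[0,0,0],[0,0,0],[0,0,0]],"rotation":[[0,0,0],[0,0,0],[0,0,0],[0,0,0],[0,0,0]]}'
python3 -m jog '{"offset":[[0,0,1],[0,0,1],[0,0,0],[0,0,0],[0,0,0]],"rotation":[[0,0,0],[0,0,0],[0,0,0],[0,0,0],[0,0,0]]}'
python3 -c "
from h import *
for i in range(3): go([.5727,-.0994,.072]);bot.camera('top')"
```

```text
clock: 3.53
position: [0.5749, -0.0999, 0.0812]
eef_rot: [3.115, 0.405, 0.0]
wrist_force: [0.9, -0.3, -0.4]
width: 0.0005
grasp_force: 0.0
clock: 3.95
position: [0.5749, -0.0999, 0.0791]
eef_rot: [-3.115, -0.405, 0.0]
wrist_force: [0.3, -0.8, -0.0]
width: 0.0007
grasp_force: 0.0
tcp [ 0.5749 -0.0999  0.0791] t 3.95 F [ 0.3137 -0.7549 -0.0342] yang -75.17425790600717 w 0.0006951523169581499
offset mm [-1.9661 -1.0128  7.0936]
tcp [ 0.5749 -0.0999  0.0792] t 4.0 F [-0.3599 -0.3098 -0.0051] yang -75.17390218772044 w 0.000116929944512755
offset mm [-1.9944 -1.0093  7.1816]
tcp [ 0.5749 -0.0999  0.0792] t 4.05 F [-0.0917 -0.7203  0.4408] yang -75.17385559559301 w 0.0003029453896778523
offset mm [-1.9942 -1.0346  7.1787]
```

```bash

python3 -m jog '{"offset":[[-1.5,-1,2],[0,0,1],[0,0,1],[0,0,0],[0,0,0]],"rotation":[[0,0,0],[0,0,0],[0,0,0],[0,0,0],[0,0,0]]}'
python3 -m jog '{"offset":[[0,0,1],[0,0,0.5],[0,0,0.5],[0,0,0],[0,0,0]],"rotation":[[0,0,0],[0,0,0],[0,0,0],[0,0,0],[0,0,0]]}'
python3 -m jog '{"offset":[[0,0,0.5],[0,0,0.5],[0,0,0],[0,0,0],[0,0,0]],"rotation":[[0,0,0],[0,0,0],[0,0,0],[0,0,0],[0,0,0]]}'
```

```text
clock: 4.52
position: [0.5731, -0.0993, 0.0751]
eef_rot: [-3.115, -0.405, 0.0]
wrist_force: [0.1, 0.3, 0.2]
width: 0.0007
grasp_force: 0.0
clock: 4.93
position: [0.5732, -0.0993, 0.0731]
eef_rot: [-3.115, -0.405, 0.0]
wrist_force: [-0.2, 0.7, -0.5]
width: 0.0003
grasp_force: 0.0
clock: 5.35
position: [0.5731, -0.0993, 0.0721]
eef_rot: [-3.115, -0.405, 0.0]
wrist_force: [-0.5, 0.1, -0.2]
width: 0.0005
grasp_force: 0.0
```

```bash

python3 -m jog '{"offset":[[0,0,0.3],[0,0,0.3],[0,0,0],[0,0,0],[0,0,0]],"rotation":[[0,0,0],[0,0,0],[0,0,0],[0,0,0],[0,0,0]]}'
```

```text
clock: 5.77
position: [0.5732, -0.0993, 0.0716]
eef_rot: [3.115, 0.405, 0.0]
wrist_force: [-0.4, -0.4, -0.9]
width: 0.0005
grasp_force: 0.0
```

```bash

python3 -m jog '{"offset":[[0,0,0.3],[0,0,0.2],[0,0,0],[0,0,0],[0,0,0]],"rotation":[[0,0,0],[0,0,0],[0,0,0],[0,0,0],[0,0,0]]}'
python3 -m jog '{"offset":[[0,0,0.2],[0,0,0.2],[0,0,0],[0,0,0],[0,0,0]],"rotation":[[0,0,0],[0,0,0],[0,0,0],[0,0,0],[0,0,0]]}'
```

```text
clock: 6.18
position: [0.5732, -0.0993, 0.071]
eef_rot: [-3.115, -0.405, 0.0]
wrist_force: [0.3, -1.2, -0.1]
width: 0.0008
grasp_force: 0.0
clock: 6.6
position: [0.5732, -0.0993, 0.0707]
eef_rot: [-3.115, -0.405, 0.0]
wrist_force: [0.2, -0.3, -0.3]
width: 0.0003
grasp_force: 0.0
```

```bash

python3 -m jog '{"offset":[[0,0,-2.5],[0,6,0],[0,0,0.6],[0,0,0.6],[0,0,0.1]],"rotation":[[0,0,0],[0,0,0],[0,0,0],[0,0,0],[0,0,0]]}'
python3 -m jog '{"offset":[[0,0,0.3],[0,0,0.2],[0,0,0],[0,0,0],[0,0,0]],"rotation":[[0,0,0],[0,0,0],[0,0,0],[0,0,0],[0,0,0]]}'
python3 -m jog '{"offset":[[0,0,0.2],[0,0,0.2],[0,0,0],[0,0,0],[0,0,0]],"rotation":[[0,0,0],[0,0,0],[0,0,0],[0,0,0],[0,0,0]]}'
```

```text
clock: 7.02
position: [0.5748, -0.1054, 0.0719]
eef_rot: [3.115, 0.405, 0.0]
wrist_force: [0.2, -0.7, 2.3]
width: 0.0003
grasp_force: 0.8
clock: 7.43
position: [0.5749, -0.1053, 0.0717]
eef_rot: [3.115, 0.405, 0.001]
wrist_force: [-0.9, -3.1, 5.1]
width: 0.0007
grasp_force: 2.3
clock: 7.85
position: [0.5749, -0.1053, 0.0716]
eef_rot: [3.115, 0.405, 0.001]
wrist_force: [-0.8, -2.8, 7.8]
width: 0.0003
grasp_force: 3.7
```

```bash

python3 -m jog '{"offset":[[0,0,0.4],[0,0,0.3],[0,1,0],[0,1,0],[0,0,0]],"rotation":[[0,0,0],[0,0,0],[0,0,0],[0,0,0],[0,0,0]]}'
python3 -m jog '{"offset":[[0,1,0],[0,1,0],[0,1,0],[0,0,0],[0,0,0]],"rotation":[[0,0,0],[0,0,0],[0,0,0],[0,0,0],[0,0,0]]}'
```

```text
clock: 8.27
position: [0.5752, -0.106, 0.0715]
eef_rot: [-3.113, -0.406, -0.0]
wrist_force: [-8.3, 8.7, 16.9]
width: -0.0002
grasp_force: 9.4
clock: 8.68
position: [0.5762, -0.1093, 0.0719]
eef_rot: [-3.114, -0.406, -0.001]
wrist_force: [-9.1, 5.3, 21.5]
width: 0.0004
grasp_force: 10.1
```

```bash

python3 -m jog '{"offset":[[0,0,-2],[0,0,-2],[0,0,0],[0,0,0],[0,0,0]],"rotation":[[0,0,0],[0,0,0],[0,0,0],[0,0,0],[0,0,0]]}'
python3 -c "
from h import *
go([.5727,-.0994,.072])
b=bot.camera('side')
cv2.imwrite('pics/s2.png',cv2.resize(b[155:230,150:240],None,fx=8,fy=8,interpolation=2))
for P in ([.5758,-.111,.072],bot.get_obs()['position']): print((pix('side',P)-[150,155])*8)"
```

```text
clock: 9.1
position: [0.5758, -0.1098, 0.0739]
eef_rot: [-3.115, -0.405, 0.001]
wrist_force: [0.4, -0.1, 0.1]
width: 0.0004
grasp_force: 0.0
tcp [ 0.5758 -0.1098  0.0739] t 9.1 F [ 0.3909 -0.1145  0.1165] yang -75.17251874847763 w 0.00036438750793062636
offset mm [ -0.3711 -10.9015   1.8649]
[340.947  322.2102]
[337.5278 318.9992]
```

View pics/s2.png

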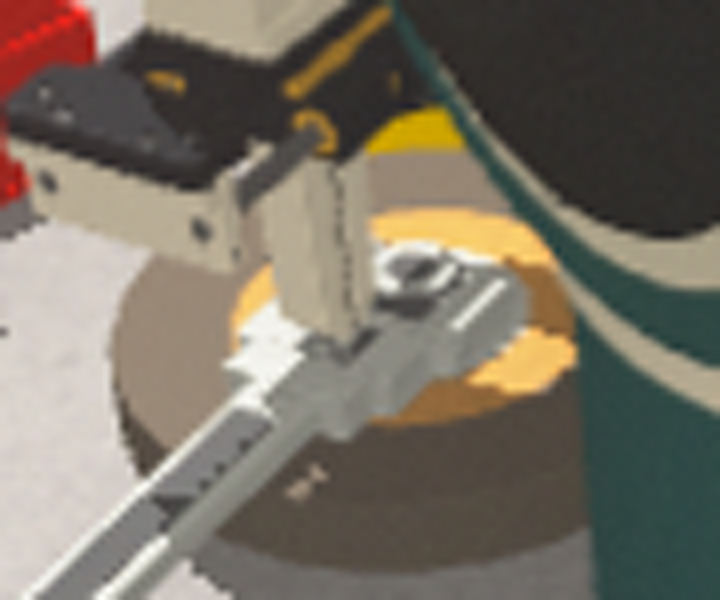

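```bash

python3 -m jog '{"offset":[[0,0,-20],[0,-40,0],[0,-40,0],[0,0,0],[0,0,0]],"rotation":[[0,0,0],[0,0,0],[0,0,0],[0,0,0],[0,0,0]]}'
python3 -c "
from h import *
go([.5727,-.0994,.072])
a=cv2.resize(bot.camera('top')[90:165,165:275],None,fx=4,fy=4,interpolation=2)
b=cv2.resize(bot.camera('side')[165:240,145:255],None,fx=4,fy=4,interpolation=2)
c=cv2.resize(cv2.imread('pics/side0.png')[165:240,145:235],None,fx=4,fy=4,interpolation=2)
cv2.imwrite('pics/c3.png',np.vstack([np.hstack([a[:, :400],np.zeros((300,400,3),np.uint8)]),np.hstack([b[:,:440],c])]))"
```

```text
clock: 9.57
position: [0.5552, -0.0313, 0.0943]
eef_rot: [3.115, 0.409, 0.0]
wrist_force: [0.9, -0.3, -0.2]
width: 0.0008
grasp_force: 0.0
tcp [ 0.5552 -0.0313  0.0943] t 9.5667 F [ 0.9434 -0.2639 -0.1562] yang -75.03215870473129 w 0.000799923126777506
offset mm [-0.7315 70.3419 22.2856]
```

View pics/c3.png

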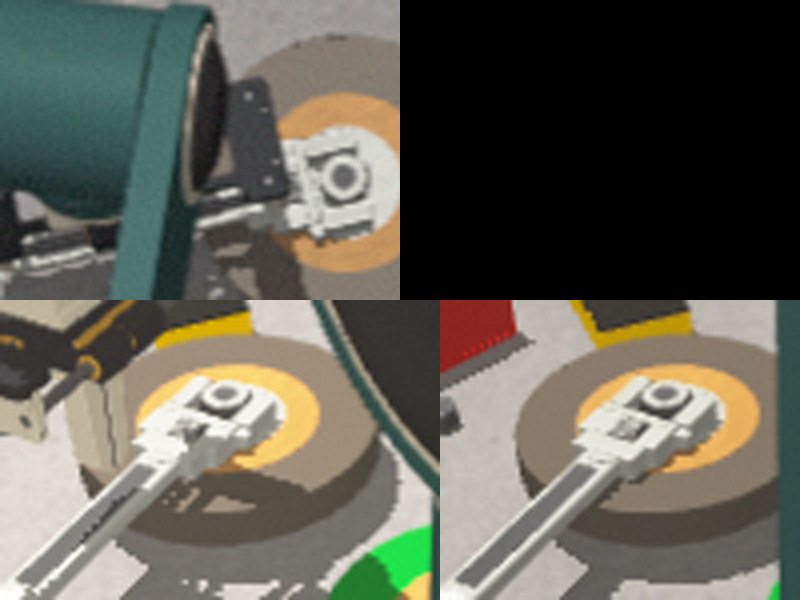

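The wrench hasn't shifted: worm (187,130) and nut (225,94) in the side crop match the first picture. The closed fingertips are about 16 mm long, so I'll roll the worm in strokes of about 12 mm.

```bash

python3 -m jog '{"offset":[[0,25,0],[0,25,0],[-0.5,25.5,0],[0,0,10],[0,0,10]],"rotation":[[0,0,0],[0,0,0],[0,0,0],[0,0,0],[0,0,0]]}'
python3 -m jog '{"offset":[[0,0,0],[0,0,1],[0,0,0.5],[0,0,0],[0,0,0]],"rotation":[[0,0,0],[0,0,0],[0,0,0],[0,0,0],[0,0,0]]}'
python3 -c "
from h import *
go([.5740,-.1045,.0713])"
```

```text
clock: 10.08
position: [0.5747, -0.1078, 0.0738]
eef_rot: [3.116, 0.401, 0.001]
wrist_force: [0.2, 0.2, -0.4]
width: 0.0002
grasp_force: 0.0
clock: 10.5
position: [0.5743, -0.1054, 0.0727]
eef_rot: [-3.115, -0.406, 0.0]
wrist_force: [-0.2, -0.9, -1.1]
width: 0.0007
grasp_force: 0.0
tcp [ 0.5743 -0.1054  0.0727] t 10.5 F [-0.1972 -0.8531 -1.0671] yang -75.14194256729195 w 0.0006662469629478627
offset mm [-0.0286 -0.8959  1.4053]
```

```bash

python3 -m jog '{"offset":[[0,-0.5,0.8],[0,0,0.5],[0,0,0.4],[0,0,0.4],[0,0,0]],"rotation":[[0,0,0],[0,0,0],[0,0,0],[0,0,0],[0,0,0]]}'
python3 -m jog '{"offset":[[0,1,0],[0,1,0],[0,1,0],[0,0,0],[0,0,0]],"rotation":[[0,0,0],[0,0,0],[0,0,0],[0,0,0],[0,0,0]]}'
```

```text
clock: 10.92
position: [0.5744, -0.1051, 0.0714]
eef_rot: [-3.115, -0.406, -0.001]
wrist_force: [-3.7, 1.9, 8.5]
width: 0.0002
grasp_force: 4.2
clock: 11.33
position: [0.5752, -0.1073, 0.0714]
eef_rot: [-3.114, -0.406, -0.001]
wrist_force: [-2.6, 7.9, 8.1]
width: 0.0005
grasp_force: 5.0
```

```bash

python3 -m jog '{"offset":[[0,0,0.5],[0,1,0],[0,1,0],[0,1,0],[0,0,0]],"rotation":[[0,0,0],[0,0,0],[0,0,0],[0,0,0],[0,0,0]]}'
python3 -m jog '{"offset":[[0,1,0],[0,1,0],[0,1,0],[0,0,0],[0,0,0]],"rotation":[[0,0,0],[0,0,0],[0,0,0],[0,0,0],[0,0,0]]}'
```

```text
clock: 11.75
position: [0.5762, -0.1105, 0.0719]
eef_rot: [-3.115, -0.406, -0.002]
wrist_force: [-5.1, 5.9, 17.2]
width: 0.0009
grasp_force: 8.5
clock: 12.17
position: [0.5771, -0.1136, 0.0719]
eef_rot: [-3.115, -0.406, -0.003]
wrist_force: [-5.2, 4.6, 16.2]
width: 0.0005
grasp_force: 8.1
```

```bash

python3 -m jog '{"offset":[[0,1,-0.2],[0,1,0],[0,1,0],[0,1,0],[0,0,0]],"rotation":[[0,0,0],[0,0,0],[0,0,0],[0,0,0],[0,0,0]]}'
python3 -m jog '{"offset":[[0,1,0],[0,1,0],[0,1,0],[0,0,0],[0,0,0]],"rotation":[[0,0,0],[0,0,0],[0,0,0],[0,0,0],[0,0,0]]}'
```

```text
clock: 12.58
position: [0.5782, -0.1173, 0.072]
eef_rot: [-3.115, -0.406, -0.003]
wrist_force: [-3.9, 5.9, 14.0]
width: 0.0005
grasp_force: 7.4
clock: 13.0
position: [0.5789, -0.1203, 0.0718]
eef_rot: [-3.115, -0.406, -0.003]
wrist_force: [-3.9, 5.5, 13.2]
width: 0.0002
grasp_force: 6.4
```

```bash

python3 -m jog '{"offset":[[0,1,0],[0,1,0],[0,1,0],[0,0,0],[0,0,0]],"rotation":[[0,0,0],[0,0,0],[0,0,0],[0,0,0],[0,0,0]]}'
```

```text
clock: 13.42
position: [0.5795, -0.1234, 0.0711]
eef_rot: [3.115, 0.406, 0.002]
wrist_force: [0.2, 1.7, 5.3]
width: 0.0003
grasp_force: 2.5
```

```bash

python3 -m jog '{"offset":[[0,0,-4],[0,-7.5,0],[0,-7.5,0],[0,0,2.5],[0,0,1]],"rotation":[[0,0,0],[0,0,0],[0,0,0],[0,0,0],[0,0,0]]}'
python3 -m jog '{"offset":[[0,0,0.5],[0,0,0],[0,1,0],[0,1,0],[0,1,0]],"rotation":[[0,0,0],[0,0,0],[0,0,0],[0,0,0],[0,0,0]]}'
python3 -m jog '{"offset":[[0,1.5,0],[0,1.5,0],[0,1.5,0],[0,1.5,0],[0,0,0]],"rotation":[[0,0,0],[0,0,0],[0,0,0],[0,0,0],[0,0,0]]}'
python3 -m jog '{"offset":[[0,1.5,0],[0,1.5,0],[0,1.5,0],[0,0,0],[0,0,0]],"rotation":[[0,0,0],[0,0,0],[0,0,0],[0,0,0],[0,0,0]]}'
```

```text
clock: 13.83
position: [0.5753, -0.1081, 0.0713]
eef_rot: [-3.114, -0.407, -0.001]
wrist_force: [-6.7, 7.7, 18.0]
width: 0.0
grasp_force: 9.8
clock: 14.25
position: [0.5761, -0.1111, 0.0718]
eef_rot: [-3.114, -0.406, -0.001]
wrist_force: [-9.4, 7.0, 20.4]
width: 0.0003
grasp_force: 10.2
clock: 14.67
position: [0.5778, -0.1173, 0.0719]
eef_rot: [-3.115, -0.406, -0.001]
wrist_force: [-7.6, 4.9, 18.3]
width: 0.0002
grasp_force: 9.5
clock: 15.08
position: [0.5789, -0.1219, 0.0715]
eef_rot: [-3.115, -0.406, -0.001]
wrist_force: [-5.5, 2.1, 14.9]
width: 0.0004
grasp_force: 7.2
```

```bash

python3 -m jog '{"offset":[[0,0,-4],[0,-7,0],[0,-7,0],[0,0,2.2],[-0.2,0,0.9]],"rotation":[[0,0,0],[0,0,0],[0,0,0],[0,0,0],[0,0,0]]}'
python3 -m jog '{"offset":[[-0.3,0,0.5],[0,0,0],[0,1,0],[0,1,0],[0,1,0]],"rotation":[[0,0,0],[0,0,0],[0,0,0],[0,0,0],[0,0,0]]}'
python3 -m jog '{"offset":[[0,1.5,0],[0,1.5,0],[0,1.5,0],[0,1.5,0],[0,0,0]],"rotation":[[0,0,0],[0,0,0],[0,0,0],[0,0,0],[0,0,0]]}'
python3 -m jog '{"offset":[[0,1.5,0],[0,1.5,0],[0,1,0],[0,0,0],[0,0,0]],"rotation":[[0,0,0],[0,0,0],[0,0,0],[0,0,0],[0,0,0]]}'
```

```text
clock: 15.5
position: [0.5749, -0.1077, 0.0712]
eef_rot: [-3.114, -0.407, -0.001]
wrist_force: [-3.0, 7.3, 12.6]
width: 0.0008
grasp_force: 7.0
clock: 15.92
position: [0.5756, -0.1104, 0.0714]
eef_rot: [-3.113, -0.406, -0.001]
wrist_force: [-5.0, 11.4, 16.2]
width: 0.0007
grasp_force: 8.8
clock: 16.33
position: [0.5771, -0.1168, 0.0719]
eef_rot: [-3.114, -0.406, -0.001]
wrist_force: [-7.4, 6.6, 17.5]
width: 0.0008
grasp_force: 8.4
clock: 16.75
position: [0.578, -0.1204, 0.0719]
eef_rot: [-3.114, -0.406, -0.001]
wrist_force: [-8.3, 8.7, 18.1]
width: 0.0004
grasp_force: 8.9
```

```bash

python3 -m jog '{"offset":[[0,0,-4],[0.3,-7,0],[0,-7,0],[0,0,2.2],[-0.2,0,0.9]],"rotation":[[0,0,0],[0,0,0],[0,0,0],[0,0,0],[0,0,0]]}'
python3 -m jog '{"offset":[[-0.3,0,0.5],[0,0,0],[0,1,0],[0,1,0],[0,1,0]],"rotation":[[0,0,0],[0,0,0],[0,0,0],[0,0,0],[0,0,0]]}'
python3 -m jog '{"offset":[[0,1,0],[0,1,0],[0,1,0],[0,0,0],[0,0,0]],"rotation":[[0,0,0],[0,0,0],[0,0,0],[0,0,0],[0,0,0]]}'
```

```text
clock: 17.17
position: [0.5742, -0.1072, 0.0709]
eef_rot: [-3.115, -0.407, 0.001]
wrist_force: [0.7, -0.2, 0.8]
width: 0.0004
grasp_force: 0.1
clock: 17.58
position: [0.5748, -0.1098, 0.0713]
eef_rot: [-3.113, -0.405, 0.001]
wrist_force: [-5.3, 13.8, 9.0]
width: 0.0007
grasp_force: 6.2
clock: 18.0
position: [0.5755, -0.1128, 0.0719]
eef_rot: [-3.113, -0.405, 0.001]
wrist_force: [-8.4, 11.2, 11.9]
width: 0.0003
grasp_force: 6.3
```

```bash

python3 -m jog '{"offset":[[0,0,0.3],[0,1,0],[0,1,0],[0,0,0],[0,0,0]],"rotation":[[0,0,0],[0,0,0],[0,0,0],[0,0,0],[0,0,0]]}'
python3 -m jog '{"offset":[[0,1,0],[0,1,0],[0,1,0],[0,0,0],[0,0,0]],"rotation":[[0,0,0],[0,0,0],[0,0,0],[0,0,0],[0,0,0]]}'
```

```text
clock: 18.42
position: [0.5762, -0.1148, 0.072]
eef_rot: [-3.114, -0.405, 0.0]
wrist_force: [-8.5, 11.1, 15.4]
width: 0.0004
grasp_force: 7.7
clock: 18.83
position: [0.5774, -0.1179, 0.072]
eef_rot: [-3.114, -0.405, -0.002]
wrist_force: [-3.5, 9.8, 12.3]
width: 0.0002
grasp_force: 6.2
```

```bash

python3 -m jog '{"offset":[[0,0,-4],[0.3,-5,0],[0,-4,0],[0,0,2.2],[-0.2,0,0.9]],"rotation":[[0,0,0],[0,0,0],[0,0,0],[0,0,0],[0,0,0]]}'
python3 -m jog '{"offset":[[-0.3,0,0.4],[0,0,0],[0,1,0],[0,1,0],[0,1,0]],"rotation":[[0,0,0],[0,0,0],[0,0,0],[0,0,0],[0,0,0]]}'
python3 -m jog '{"offset":[[0,0.8,0],[0,0.8,0],[0,0.8,0],[0,0,0],[0,0,0]],"rotation":[[0,0,0],[0,0,0],[0,0,0],[0,0,0],[0,0,0]]}'
python3 -m jog '{"offset":[[0,0.8,0],[0,0.8,0],[0,0.8,0],[0,0,0],[0,0,0]],"rotation":[[0,0,0],[0,0,0],[0,0,0],[0,0,0],[0,0,0]]}'
```

```text
clock: 19.25
position: [0.5747, -0.1095, 0.0714]
eef_rot: [3.115, 0.406, -0.0]
wrist_force: [0.7, 3.0, 9.2]
width: 0.0002
grasp_force: 4.6
clock: 19.67
position: [0.5752, -0.1112, 0.0717]
eef_rot: [-3.112, -0.406, 0.0]
wrist_force: [-5.6, 16.5, 11.9]
width: 0.0001
grasp_force: 7.0
clock: 20.08
position: [0.5762, -0.1143, 0.0721]
eef_rot: [-3.114, -0.406, -0.001]
wrist_force: [-2.9, 9.1, 10.5]
width: 0.0003
grasp_force: 5.3
clock: 20.5
position: [0.5769, -0.1166, 0.0721]
eef_rot: [-3.114, -0.406, -0.002]
wrist_force: [-1.9, 8.0, 9.1]
width: 0.0003
grasp_force: 5.0
```

```bash

python3 -m jog '{"offset":[[0,0,0.5],[0,0.8,0],[0,0.8,0],[0,0.8,0],[0,0,0]],"rotation":[[0,0,0],[0,0,0],[0,0,0],[0,0,0],[0,0,0]]}'
python3 -m jog '{"offset":[[0,0,-10],[0,0,-20],[0,-30,-20],[0,-40,0],[0,-40,0]],"rotation":[[0,0,0],[0,0,0],[0,0,0],[0,0,0],[0,0,0]]}'
python3 -c "
from h import *
go([.5727,-.0994,.072])
a=cv2.resize(bot.camera('top')[105:165,215:285],None,fx=8,fy=8,interpolation=2)
b=cv2.resize(cv2.imread('pics/top0.png')[120:160,215:275],None,fx=4,fy=4,interpolation=2)
a=np.hstack([a,np.zeros((480,240,3),np.uint8)]);a[:160,560:]=b;cv2.imwrite('pics/c4.png',a)"
```

```text
clock: 20.92
position: [0.5774, -0.1184, 0.0719]
eef_rot: [-3.113, -0.406, -0.002]
wrist_force: [-4.4, 13.8, 15.4]
width: 0.0008
grasp_force: 7.8
clock: 21.33
position: [0.549, -0.013, 0.122]
eef_rot: [3.115, 0.402, 0.003]
wrist_force: [-0.0, 0.9, -0.0]
width: 0.0007
grasp_force: 0.0
tcp [ 0.549 -0.013  0.122] t 21.3333 F [-0.011   0.9311 -0.0145] yang -75.28910863983901 w 0.0007002150754259558
offset mm [ 0.9299 89.5297 50.1218]
```

View pics/c4.png

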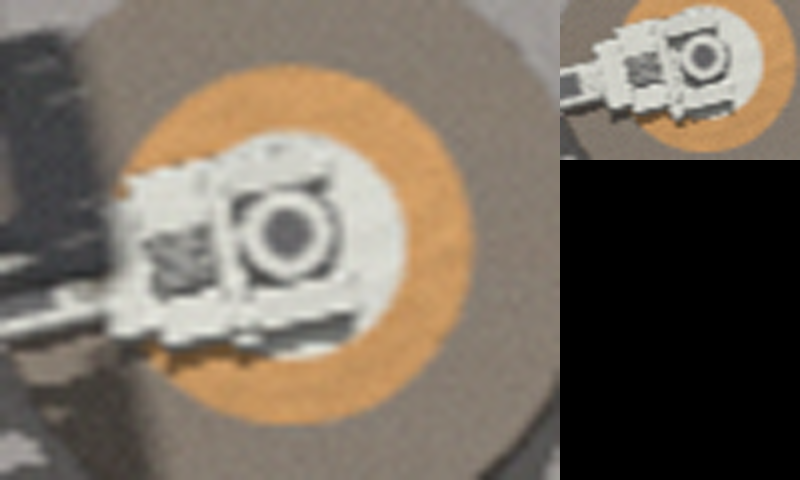

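The jaws now sit tight on the nut, and the throat is seated: nut at (290,233), worm at (180,258). At three loads the finger slid with a force ratio of about 0.9, so the worm no longer turns. Next I'll go beside the handle.

```bash

python3 -m jog '{"offset":[[-20,-9,0],[-20.5,-10,0],[0,0,20],[0,0,20],[0,0,20]],"rotation":[[0,0,0],[0,0,0],[0,0,0],[0,0,0],[0,0,0]]}'
python3 -m jog '{"offset":[[0,0,10],[0,0,7],[0,0,0],[0,0,0],[0,0,0]],"rotation":[[0,0,0],[0,0,0],[0,0,0],[0,0,0],[0,0,0]]}'
python3 -c "
from h import *
go([.505,-.005,.045])"
```

```text
clock: 21.8
position: [0.5049, -0.0054, 0.0605]
eef_rot: [3.115, 0.406, 0.002]
wrist_force: [-0.1, -0.4, -0.0]
width: 0.0005
grasp_force: 0.0
clock: 22.22
position: [0.5055, -0.0054, 0.0449]
eef_rot: [3.115, 0.405, 0.002]
wrist_force: [0.0, -0.6, 0.9]
width: 0.0001
grasp_force: 0.0
tcp [ 0.5055 -0.0054  0.0449] t 22.2167 F [ 0.0038 -0.6088  0.9476] yang -75.17419459594329 w 0.00013124619534093539
offset mm [-0.4138 -0.5554 -0.0972]
```

```bash

python3 -m jog '{"offset":[[5,0,0],[5,0,0],[4,0,0],[0,0,0],[0,0,0]],"rotation":[[0,0,0],[0,0,0],[0,0,0],[0,0,0],[0,0,0]]}'
python3 -m jog '{"offset":[[1,0,0],[1,0,0],[1,0,0],[0,0,0],[0,0,0]],"rotation":[[0,0,0],[0,0,0],[0,0,0],[0,0,0],[0,0,0]]}'
python3 -m jog '{"offset":[[0.7,0,0],[0.7,0,0],[0.6,0,0],[0,0,0],[0,0,0]],"rotation":[[0,0,0],[0,0,0],[0,0,0],[0,0,0],[0,0,0]]}'
```

```text
clock: 22.63
position: [0.5187, -0.0016, 0.0438]
eef_rot: [-3.115, -0.406, 0.0]
wrist_force: [0.3, -0.5, -0.1]
width: 0.0002
grasp_force: 0.0
clock: 23.05
position: [0.5214, -0.001, 0.0439]
eef_rot: [3.115, 0.405, -0.0]
wrist_force: [0.3, 0.3, -0.1]
width: 0.0008
grasp_force: 0.0
clock: 23.47
position: [0.5233, -0.0005, 0.0439]
eef_rot: [3.115, 0.405, 0.0]
wrist_force: [0.7, -0.1, -1.1]
width: 0.0006
grasp_force: 0.0
```

```bash

python3 -m jog '{"offset":[[0.7,0,0],[0.7,0,0],[0.6,0,0],[0,0,0],[0,0,0]],"rotation":[[0,0,0],[0,0,0],[0,0,0],[0,0,0],[0,0,0]]}'
python3 -m jog '{"offset":[[0.5,0,0],[0.5,0,0],[0.5,0,0],[0,0,0],[0,0,0]],"rotation":[[0,0,0],[0,0,0],[0,0,0],[0,0,0],[0,0,0]]}'
python3 -m jog '{"offset":[[0.5,0,0],[0.5,0,0],[0.5,0,0],[0,0,0],[0,0,0]],"rotation":[[0,0,0],[0,0,0],[0,0,0],[0,0,0],[0,0,0]]}'
```

```text
clock: 23.88
position: [0.5252, 0.0001, 0.0438]
eef_rot: [-3.115, -0.405, 0.0]
wrist_force: [-1.0, 0.1, -0.3]
width: 0.0008
grasp_force: 0.1
clock: 24.3
position: [0.5263, 0.0005, 0.0437]
eef_rot: [-3.115, -0.405, 0.002]
wrist_force: [-5.3, -0.2, 2.8]
width: 0.0005
grasp_force: 2.7
clock: 24.72
position: [0.5277, 0.0009, 0.0437]
eef_rot: [-3.115, -0.405, 0.002]
wrist_force: [-6.2, 0.3, 2.8]
width: 0.0001
grasp_force: 3.2
```

```bash

python3 -m jog '{"offset":[[0.8,-0.1,0],[0.8,-0.1,0],[0.8,-0.1,0],[0.8,-0.1,0],[0.8,-0.1,0]],"rotation":[[0,0,0.005],[0,0,0.005],[0,0,0.005],[0,0,0.005],[0,0,0.005]]}'
python3 -m jog '{"offset":[[0.8,-0.1,0],[0.8,-0.1,0],[0.8,-0.1,0],[0.8,-0.1,0],[0.8,-0.1,0]],"rotation":[[0,0,0.005],[0,0,0.005],[0,0,0.005],[0,0,0.005],[0,0,0.005]]}'
```

```text
clock: 25.13
position: [0.5314, 0.0023, 0.0437]
eef_rot: [-3.12, -0.366, 0.002]
wrist_force: [-7.0, -0.4, 3.2]
width: 0.0006
grasp_force: 3.4
clock: 25.55
position: [0.5352, 0.0036, 0.0437]
eef_rot: [-3.124, -0.327, 0.002]
wrist_force: [-6.3, -1.2, 3.3]
width: 0.0006
grasp_force: 3.4
```

```bash

python3 -m jog '{"offset":[[0.8,-0.1,-0.2],[0.8,-0.1,-0.2],[0.8,-0.1,-0.1],[0.8,-0.1,0],[0.8,-0.1,0]],"rotation":[[0,0,0.005],[0,0,0.005],[0,0,0.005],[0,0,0.005],[0,0,0.005]]}'
python3 -m jog '{"offset":[[0.8,-0.1,0],[0.8,-0.1,0],[0.8,-0.1,0],[0.8,-0.1,0],[0.8,-0.1,0]],"rotation":[[0,0,0.005],[0,0,0.005],[0,0,0.005],[0,0,0.005],[0,0,0.005]]}'
```

```text
clock: 25.97
position: [0.5393, 0.0049, 0.0441]
eef_rot: [-3.128, -0.288, 0.001]
wrist_force: [-4.7, -1.1, -2.7]
width: 0.0007
grasp_force: 2.0
clock: 26.38
position: [0.5434, 0.0061, 0.0443]
eef_rot: [3.132, 0.248, -0.0]
wrist_force: [-4.2, -2.3, -3.0]
width: 0.0004
grasp_force: 1.9
```

```bash

python3 -m jog '{"offset":[[0.97,-0.1,0.1],[0.97,-0.1,0.1],[0.97,-0.1,0],[0.97,-0.1,0],[0.97,-0.1,0]],"rotation":[[0,0,0.006],[0,0,0.006],[0,0,0.006],[0,0,0.006],[0,0,0.006]]}'
python3 -m jog '{"offset":[[0.97,-0.1,0],[0.97,-0.1,0],[0.97,-0.1,0],[0.97,-0.1,0],[0.97,-0.1,0]],"rotation":[[0,0,0.006],[0,0,0.006],[0,0,0.006],[0,0,0.006],[0,0,0.006]]}'
python3 -m jog '{"offset":[[0.97,-0.1,0],[0.97,-0.1,0],[0.97,-0.1,0],[0.97,-0.1,0],[0.97,-0.1,0]],"rotation":[[0,0,0.006],[0,0,0.006],[0,0,0.006],[0,0,0.006],[0,0,0.006]]}'
```

```text
clock: 26.8
position: [0.5482, 0.0073, 0.0442]
eef_rot: [3.135, 0.201, 0.0]
wrist_force: [-3.4, -1.6, -2.2]
width: 0.0007
grasp_force: 1.9
clock: 27.22
position: [0.5529, 0.0084, 0.0441]
eef_rot: [3.138, 0.154, -0.0]
wrist_force: [-3.5, -2.0, -2.2]
width: 0.0005
grasp_force: 1.9
clock: 27.63
position: [0.5577, 0.0093, 0.0442]
eef_rot: [-3.14, -0.107, -0.0]
wrist_force: [-3.7, -2.2, -2.6]
width: 0.0005
grasp_force: 1.9
```

```bash

python3 -m jog '{"offset":[[1.3,-0.15,0.1],[1.3,-0.15,0.1],[1.3,-0.15,0],[1.3,-0.15,0],[1.3,-0.15,0]],"rotation":[[0,0,0.008],[0,0,0.008],[0,0,0.008],[0,0,0.008],[0,0,0.008]]}'
python3 -m jog '{"offset":[[1.3,-0.15,0],[1.3,-0.15,0],[1.3,-0.15,0],[1.3,-0.15,0],[1.3,-0.15,0]],"rotation":[[0,0,0.008],[0,0,0.008],[0,0,0.008],[0,0,0.008],[0,0,0.008]]}'
python3 -m jog '{"offset":[[1.3,-0.15,0],[1.3,-0.15,0],[1.3,-0.15,0],[1.3,-0.15,0],[1.3,-0.15,0]],"rotation":[[0,0,0.008],[0,0,0.008],[0,0,0.008],[0,0,0.008],[0,0,0.008]]}'
python3 -m jog '{"offset":[[1.3,-0.15,0],[1.3,-0.15,0],[1.3,-0.15,0],[1.3,-0.15,0],[1.3,-0.15,0]],"rotation":[[0,0,0.008],[0,0,0.008],[0,0,0.008],[0,0,0.008],[0,0,0.008]]}'
```

```text
clock: 28.05
position: [0.5642, 0.0104, 0.044]
eef_rot: [3.141, 0.044, 0.0]
wrist_force: [-4.6, -2.6, -1.0]
width: 0.0007
grasp_force: 2.0
clock: 28.47
position: [0.5707, 0.0112, 0.044]
eef_rot: [3.141, -0.019, -0.0]
wrist_force: [-4.5, -3.2, -2.1]
width: 0.0005
grasp_force: 2.1
clock: 28.88
position: [0.5772, 0.0118, 0.044]
eef_rot: [3.14, -0.082, -0.0]
wrist_force: [-5.1, -1.4, -0.7]
width: 0.0008
grasp_force: 2.1
clock: 29.3
position: [0.5838, 0.0121, 0.044]
eef_rot: [3.138, -0.145, -0.0]
wrist_force: [-5.2, -2.1, -1.2]
width: 0.0004
grasp_force: 2.1
```

```bash

python3 -m jog '{"offset":[[0.97,0.1,0.1],[0.97,0.1,0],[0.97,0,0],[0.97,-0.1,0],[0.97,-0.1,0]],"rotation":[[0,0,0.006],[0,0,0.006],[0,0,0.006],[0,0,0.006],[0,0,0.006]]}'
python3 -m jog '{"offset":[[0.97,-0.1,0],[0.97,-0.1,0],[0.97,-0.1,0],[0.97,-0.1,0],[0.97,-0.1,0]],"rotation":[[0,0,0.006],[0,0,0.006],[0,0,0.006],[0,0,0.006],[0,0,0.006]]}'
python3 -m jog '{"offset":[[0.97,-0.1,0],[0.97,-0.1,0],[0.97,-0.1,0],[0.97,-0.1,0],[0.97,-0.1,0]],"rotation":[[0,0,0.006],[0,0,0.006],[0,0,0.006],[0,0,0.006],[0,0,0.006]]}'
```

```text
clock: 29.72
position: [0.5886, 0.012, 0.0439]
eef_rot: [-3.135, 0.191, 0.0]
wrist_force: [-4.6, 2.3, -0.2]
width: 0.0004
grasp_force: 2.5
clock: 30.13
position: [0.5935, 0.0118, 0.0439]
eef_rot: [-3.132, 0.238, 0.0]
wrist_force: [-4.9, 0.8, -0.5]
width: 0.0006
grasp_force: 2.5
clock: 30.55
position: [0.5983, 0.0115, 0.044]
eef_rot: [-3.128, 0.285, -0.0]
wrist_force: [-4.6, 1.6, -0.3]
width: 0.0002
grasp_force: 2.5
```

```bash

python3 -m jog '{"offset":[[0.8,-0.1,0],[0.8,-0.1,0],[0.8,-0.1,0],[0.8,-0.1,0],[0.8,-0.1,0]],"rotation":[[0,0,0.005],[0,0,0.005],[0,0,0.005],[0,0,0.005],[0,0,0.005]]}'
python3 -m jog '{"offset":[[0.8,-0.1,0],[0.8,-0.1,0],[0.8,-0.1,0],[0.8,-0.1,0],[0.8,-0.1,0]],"rotation":[[0,0,0.005],[0,0,0.005],[0,0,0.005],[0,0,0.005],[0,0,0.005]]}'
python3 -m jog '{"offset":[[0.8,-0.1,0],[0.8,-0.1,0],[0.8,-0.1,0],[0.8,-0.1,0],[0.8,-0.1,0]],"rotation":[[0,0,0.005],[0,0,0.005],[0,0,0.005],[0,0,0.005],[0,0,0.005]]}'
python3 -m jog '{"offset":[[0.8,-0.1,0],[0.8,-0.1,0],[0.8,-0.1,0],[0.8,-0.1,0],[0.8,-0.1,0]],"rotation":[[0,0,0.005],[0,0,0.005],[0,0,0.005],[0,0,0.005],[0,0,0.005]]}'
```

```text
clock: 30.97
position: [0.6023, 0.0112, 0.0439]
eef_rot: [-3.124, 0.324, 0.0]
wrist_force: [-5.0, 1.8, -0.5]
width: 0.0006
grasp_force: 2.5
clock: 31.38
position: [0.6063, 0.0108, 0.0439]
eef_rot: [-3.12, 0.363, 0.0]
wrist_force: [-4.5, 1.3, 0.1]
width: 0.0005
grasp_force: 2.5
clock: 31.8
position: [0.6103, 0.0102, 0.0439]
eef_rot: [-3.115, 0.402, 0.0]
wrist_force: [-5.3, 0.2, -0.1]
width: -0.0001
grasp_force: 2.5
clock: 32.22
position: [0.6143, 0.0096, 0.0439]
eef_rot: [-3.11, 0.441, 0.0]
wrist_force: [-5.0, -0.7, -0.5]
width: 0.0006
grasp_force: 2.5
```

```bash

cat > chk.py <<'E'
import sys
from h import *
o=bot.get_obs();R=cv2.Rodrigues(o["eef_rot"])[0];f=R.T@o["wrist_force"]
print("Ftool",f,"gf %.2f"%o["grasp_force"],"swing %.3f"%(-75.17*np.pi/180-np.arctan2(R[1,1],R[0,1])),"t %.1f"%o["clock"],o["position"])
sys.exit(o["grasp_force"]>float(sys.argv[1]) or -f[0]>float(sys.argv[2]))
E
python3 chk.py 9 90
python3 -m jog '{"offset":[[-3,0,0],[0,16,0],[0,16,0],[1.5,0,0],[0,0,0]],"rotation":[[0,0,0],[0,0,0],[0,0,0],[0,0,0],[0,0,0]]}' >/dev/null
python3 chk.py 9 90
python3 -m jog '{"offset":[[0.3,0,0],[0.3,0,0],[0.3,0,0],[0,0,0],[0,0,0]],"rotation":[[0,0,0],[0,0,0],[0,0,0],[0,0,0],[0,0,0]]}' >/dev/null
python3 chk.py 9 90
```

```text
Ftool [-4.6338  2.0678  0.4574] gf 2.50 swing 0.541 t 32.2 [0.6143 0.0096 0.0439]
Ftool [-1.85    1.4142 -0.0976] gf 0.77 swing 0.541 t 32.6 [ 0.604  -0.0212  0.0441]
Ftool [-6.9225  4.1611 -3.188 ] gf 3.26 swing 0.540 t 33.0 [ 0.6045 -0.0205  0.0439]False
False
False
```

```bash

python3 -m jog '{"offset":[[0.35,-0.05,0],[0,0,0],[0,0,0],[0,0,0],[0,0,0]],"rotation":[[0,0,0.0027],[0,0,0],[0,0,0],[0,0,0],[0,0,0]]}' >/dev/null
python3 chk.py 9 90
python3 -m jog '{"offset":[[0.35,0,0],[0,0,0],[0,0,0],[0,0,0],[0,0,0]],"rotation":[[0,0,0.0027],[0,0,0],[0,0,0],[0,0,0],[0,0,0]]}' >/dev/null
python3 chk.py 9 90
python3 -m jog '{"offset":[[0.35,-0.05,0],[0,0,0],[0,0,0],[0,0,0],[0,0,0]],"rotation":[[0,0,0.0027],[0,0,0],[0,0,0],[0,0,0],[0,0,0]]}' >/dev/null
python3 chk.py 9 90
```

```text
Ftool [-8.5101  3.0611 -3.6205] gf 3.78 swing 0.542 t 33.5 [ 0.6048 -0.0205  0.0439]
Ftool [-7.7638  4.4282 -3.9556] gf 4.02 swing 0.545 t 33.9 [ 0.6051 -0.0206  0.0439]
Ftool [-7.2896  3.9277 -4.5192] gf 4.01 swing 0.548 t 34.3 [ 0.6054 -0.0206  0.0439]False
False
False
```

```bash

python3 -m jog '{"offset":[[0.2,-0.3,-0.35],[0,0,0],[0,0,0],[0,0,0],[0,0,0]],"rotation":[[0,0,0.0027],[0,0,0],[0,0,0],[0,0,0],[0,0,0]]}' >/dev/null
python3 chk.py 9 90
python3 -m jog '{"offset":[[0.35,-0.05,0],[0,0,0],[0,0,0],[0,0,0],[0,0,0]],"rotation":[[0,0,0.0027],[0,0,0],[0,0,0],[0,0,0],[0,0,0]]}' >/dev/null
python3 chk.py 9 90
python3 -m jog '{"offset":[[0.35,-0.05,0],[0,0,0],[0,0,0],[0,0,0],[0,0,0]],"rotation":[[0,0,0.0027],[0,0,0],[0,0,0],[0,0,0],[0,0,0]]}' >/dev/null
python3 chk.py 9 90
```

```text
Ftool [-5.5882  4.356  -0.3504] gf 3.01 swing 0.550 t 34.7 [ 0.6057 -0.0204  0.0439]
Ftool [-5.9733  2.9667 -1.5698] gf 3.17 swing 0.553 t 35.1 [ 0.6061 -0.0205  0.0439]
Ftool [-5.8175  3.5152 -0.8106] gf 3.19 swing 0.556 t 35.5 [ 0.6064 -0.0205  0.0439]False
False
False
```

```bash
sed -i 's/^sys.exit(\(.*\))$/sys.exit(bool(\1))/' chk.py
C="python3 chk.py 3.6 8.5"
python3 -m jog '{"offset":[[0.35,-0.15,-0.1],[0,0,0],[0,0,0],[0,0,0],[0,0,0]],"rotation":[[0,0,0.0027],[0,0,0],[0,0,0],[0,0,0],[0,0,0]]}' >/dev/null && $C &&
python3 -m jog '{"offset":[[0.35,-0.05,0],[0,0,0],[0,0,0],[0,0,0],[0,0,0]],"rotation":[[0,0,0.0027],[0,0,0],[0,0,0],[0,0,0],[0,0,0]]}' >/dev/null && $C &&
python3 -m jog '{"offset":[[0.35,-0.05,0],[0,0,0],[0,0,0],[0,0,0],[0,0,0]],"rotation":[[0,0,0.0027],[0,0,0],[0,0,0],[0,0,0],[0,0,0]]}' >/dev/null && $C &&
python3 -m jog '{"offset":[[0.35,-0.05,0],[0,0,0],[0,0,0],[0,0,0],[0,0,0]],"rotation":[[0,0,0.0027],[0,0,0],[0,0,0],[0,0,0],[0,0,0]]}' >/dev/null && $C &&
python3 -m jog '{"offset":[[0.4,-0.05,0],[0,0,0],[0,0,0],[0,0,0],[0,0,0]],"rotation":[[0,0,0.003],[0,0,0],[0,0,0],[0,0,0],[0,0,0]]}' >/dev/null && $C &&
python3 -m jog '{"offset":[[0.4,-0.05,0],[0,0,0],[0,0,0],[0,0,0],[0,0,0]],"rotation":[[0,0,0.003],[0,0,0],[0,0,0],[0,0,0],[0,0,0]]}' >/dev/null && $C &&
python3 -m jog '{"offset":[[0.4,-0.05,0],[0,0,0],[0,0,0],[0,0,0],[0,0,0]],"rotation":[[0,0,0.003],[0,0,0],[0,0,0],[0,0,0],[0,0,0]]}' >/dev/null && $C &&
python3 -m jog '{"offset":[[0.4,-0.05,0],[0,0,0],[0,0,0],[0,0,0],[0,0,0]],"rotation":[[0,0,0.003],[0,0,0],[0,0,0],[0,0,0],[0,0,0]]}' >/dev/null && $C
```

```text
Ftool [-5.5084  3.6095 -0.422 ] gf 2.91 swing 0.558 t 36.0 [ 0.6068 -0.0205  0.044 ]
Ftool [-5.5263  3.9798 -0.9466] gf 2.97 swing 0.561 t 36.4 [ 0.6071 -0.0206  0.0439]
Ftool [-6.4721  4.0776  0.6629] gf 2.98 swing 0.564 t 36.8 [ 0.6074 -0.0207  0.0439]
Ftool [-6.6684  4.3332 -1.0177] gf 2.98 swing 0.567 t 37.2 [ 0.6078 -0.0207  0.044 ]
Ftool [-5.7353  4.4351 -0.2109] gf 2.96 swing 0.570 t 37.6 [ 0.6082 -0.0208  0.0439]
Ftool [-6.3874  4.4975  0.1939] gf 2.96 swing 0.573 t 38.0 [ 0.6086 -0.0209  0.044 ]
Ftool [-6.1117  5.2334 -0.8675] gf 2.96 swing 0.576 t 38.5 [ 0.609  -0.0209  0.0439]
Ftool [-5.9631  4.0703 -1.4033] gf 2.97 swing 0.579 t 38.9 [ 0.6094 -0.021   0.0439]
```

```bash

C="python3 chk.py 3.25 8.5"
python3 -m jog '{"offset":[[0.4,-0.3,0],[0,0,0],[0,0,0],[0,0,0],[0,0,0]],"rotation":[[0,0,0.003],[0,0,0],[0,0,0],[0,0,0],[0,0,0]]}' >/dev/null && $C &&
python3 -m jog '{"offset":[[0.4,-0.05,0],[0,0,0],[0,0,0],[0,0,0],[0,0,0]],"rotation":[[0,0,0.003],[0,0,0],[0,0,0],[0,0,0],[0,0,0]]}' >/dev/null && $C &&
python3 -m jog '{"offset":[[0.4,-0.05,0],[0,0,0],[0,0,0],[0,0,0],[0,0,0]],"rotation":[[0,0,0.003],[0,0,0],[0,0,0],[0,0,0],[0,0,0]]}' >/dev/null && $C &&
python3 -m jog '{"offset":[[0.4,-0.05,0],[0,0,0],[0,0,0],[0,0,0],[0,0,0]],"rotation":[[0,0,0.003],[0,0,0],[0,0,0],[0,0,0],[0,0,0]]}' >/dev/null && $C &&
python3 -m jog '{"offset":[[0.4,-0.05,0],[0,0,0],[0,0,0],[0,0,0],[0,0,0]],"rotation":[[0,0,0.003],[0,0,0],[0,0,0],[0,0,0],[0,0,0]]}' >/dev/null && $C &&
python3 -m jog '{"offset":[[0.4,-0.05,0],[0,0,0],[0,0,0],[0,0,0],[0,0,0]],"rotation":[[0,0,0.003],[0,0,0],[0,0,0],[0,0,0],[0,0,0]]}' >/dev/null && $C &&
python3 -m jog '{"offset":[[0.4,-0.05,0],[0,0,0],[0,0,0],[0,0,0],[0,0,0]],"rotation":[[0,0,0.003],[0,0,0],[0,0,0],[0,0,0],[0,0,0]]}' >/dev/null && $C &&
python3 -m jog '{"offset":[[0.4,-0.05,0],[0,0,0],[0,0,0],[0,0,0],[0,0,0]],"rotation":[[0,0,0.003],[0,0,0],[0,0,0],[0,0,0],[0,0,0]]}' >/dev/null && $C &&
python3 -m jog '{"offset":[[0.4,-0.05,0],[0,0,0],[0,0,0],[0,0,0],[0,0,0]],"rotation":[[0,0,0.003],[0,0,0],[0,0,0],[0,0,0],[0,0,0]]}' >/dev/null && $C &&
python3 -m jog '{"offset":[[0.4,-0.05,0],[0,0,0],[0,0,0],[0,0,0],[0,0,0]],"rotation":[[0,0,0.003],[0,0,0],[0,0,0],[0,0,0],[0,0,0]]}' >/dev/null && $C
```

```text
Ftool [-6.0492  4.6421 -0.6745] gf 2.90 swing 0.582 t 39.3 [ 0.6098 -0.0209  0.0439]
Ftool [-6.7314  4.7703  0.4143] gf 2.92 swing 0.585 t 39.7 [ 0.6103 -0.0209  0.044 ]
Ftool [-6.2981  3.9565  0.5423] gf 2.92 swing 0.588 t 40.1 [ 0.6106 -0.021   0.0439]
Ftool [-6.6744  4.2798 -0.2399] gf 2.93 swing 0.591 t 40.5 [ 0.611  -0.0211  0.044 ]
Ftool [-5.2776  4.1805 -0.5894] gf 2.93 swing 0.594 t 41.0 [ 0.6114 -0.0212  0.0439]
Ftool [-5.7211  3.8567  0.4892] gf 2.93 swing 0.597 t 41.4 [ 0.6118 -0.0212  0.0439]
Ftool [-5.5246  4.3031  0.2483] gf 2.94 swing 0.600 t 41.8 [ 0.6122 -0.0213  0.0439]
Ftool [-5.857   4.5253 -0.4383] gf 2.94 swing 0.603 t 42.2 [ 0.6126 -0.0214  0.0439]
Ftool [-5.7979  4.2955 -0.3707] gf 2.94 swing 0.606 t 42.6 [ 0.613  -0.0215  0.0439]
Ftool [-6.3905  3.7029 -0.0441] gf 2.94 swing 0.609 t 43.0 [ 0.6134 -0.0216  0.0439]
```

```bash

C="python3 chk.py 3.2 8.5"
python3 -m jog '{"offset":[[0.4,-0.05,0],[0,0,0],[0,0,0],[0,0,0],[0,0,0]],"rotation":[[0,0,0.003],[0,0,0],[0,0,0],[0,0,0],[0,0,0]]}' >/dev/null && $C &&
python3 -m jog '{"offset":[[0.4,-0.05,0],[0,0,0],[0,0,0],[0,0,0],[0,0,0]],"rotation":[[0,0,0.003],[0,0,0],[0,0,0],[0,0,0],[0,0,0]]}' >/dev/null && $C &&
python3 -m jog '{"offset":[[0.4,-0.05,0],[0,0,0],[0,0,0],[0,0,0],[0,0,0]],"rotation":[[0,0,0.003],[0,0,0],[0,0,0],[0,0,0],[0,0,0]]}' >/dev/null && $C &&
python3 -m jog '{"offset":[[0.4,-0.05,0],[0,0,0],[0,0,0],[0,0,0],[0,0,0]],"rotation":[[0,0,0.003],[0,0,0],[0,0,0],[0,0,0],[0,0,0]]}' >/dev/null && $C &&
python3 -m jog '{"offset":[[0.4,-0.05,0],[0,0,0],[0,0,0],[0,0,0],[0,0,0]],"rotation":[[0,0,0.003],[0,0,0],[0,0,0],[0,0,0],[0,0,0]]}' >/dev/null && $C &&
python3 -m jog '{"offset":[[0.4,-0.05,0],[0,0,0],[0,0,0],[0,0,0],[0,0,0]],"rotation":[[0,0,0.003],[0,0,0],[0,0,0],[0,0,0],[0,0,0]]}' >/dev/null && $C &&
python3 -m jog '{"offset":[[0.4,-0.05,0],[0,0,0],[0,0,0],[0,0,0],[0,0,0]],"rotation":[[0,0,0.003],[0,0,0],[0,0,0],[0,0,0],[0,0,0]]}' >/dev/null && $C &&
python3 -m jog '{"offset":[[0.4,-0.05,0],[0,0,0],[0,0,0],[0,0,0],[0,0,0]],"rotation":[[0,0,0.003],[0,0,0],[0,0,0],[0,0,0],[0,0,0]]}' >/dev/null && $C &&
python3 -m jog '{"offset":[[0.4,-0.05,0],[0,0,0],[0,0,0],[0,0,0],[0,0,0]],"rotation":[[0,0,0.003],[0,0,0],[0,0,0],[0,0,0],[0,0,0]]}' >/dev/null && $C &&
python3 -m jog '{"offset":[[0.4,-0.05,0],[0,0,0],[0,0,0],[0,0,0],[0,0,0]],"rotation":[[0,0,0.003],[0,0,0],[0,0,0],[0,0,0],[0,0,0]]}' >/dev/null && $C &&
python3 -m jog '{"offset":[[0.4,-0.05,0],[0,0,0],[0,0,0],[0,0,0],[0,0,0]],"rotation":[[0,0,0.003],[0,0,0],[0,0,0],[0,0,0],[0,0,0]]}' >/dev/null && $C &&
python3 -m jog '{"offset":[[0.4,-0.05,0],[0,0,0],[0,0,0],[0,0,0],[0,0,0]],"rotation":[[0,0,0.003],[0,0,0],[0,0,0],[0,0,0],[0,0,0]]}' >/dev/null && $C &&
python3 -m jog '{"offset":[[0.4,-0.05,0],[0,0,0],[0,0,0],[0,0,0],[0,0,0]],"rotation":[[0,0,0.003],[0,0,0],[0,0,0],[0,0,0],[0,0,0]]}' >/dev/null && $C
```

```text
Ftool [-5.914   3.896  -1.3322] gf 2.95 swing 0.612 t 43.5 [ 0.6138 -0.0217  0.0439]
Ftool [-6.2754  4.1027 -0.5963] gf 2.95 swing 0.615 t 43.9 [ 0.6142 -0.0217  0.0439]
Ftool [-6.2164  3.7736 -0.0362] gf 2.95 swing 0.617 t 44.3 [ 0.6146 -0.0218  0.0439]
Ftool [-6.1673  2.9868 -0.0567] gf 2.96 swing 0.621 t 44.7 [ 0.615  -0.0219  0.0439]
Ftool [-6.1791  4.1275 -0.1901] gf 2.96 swing 0.624 t 45.1 [ 0.6154 -0.022   0.044 ]
Ftool [-5.9715  3.7498 -0.0731] gf 2.96 swing 0.627 t 45.5 [ 0.6157 -0.0221  0.0439]
Ftool [-6.285   3.6226 -1.4682] gf 2.96 swing 0.630 t 46.0 [ 0.6162 -0.0222  0.0439]
Ftool [-6.8795  3.597  -0.086 ] gf 2.96 swing 0.633 t 46.4 [ 0.6165 -0.0223  0.044 ]
Ftool [-5.7933  3.8303  0.4495] gf 2.97 swing 0.635 t 46.8 [ 0.6169 -0.0223  0.0439]
Ftool [-5.0593  3.7079 -1.0289] gf 2.97 swing 0.638 t 47.2 [ 0.6173 -0.0224  0.044 ]
Ftool [-6.1102  3.3751 -1.0868] gf 2.97 swing 0.641 t 47.6 [ 0.6177 -0.0225  0.044 ]
Ftool [-6.6284  4.225  -0.19  ] gf 2.97 swing 0.645 t 48.0 [ 0.6181 -0.0226  0.044 ]
Ftool [-6.1126  3.4208  0.267 ] gf 2.98 swing 0.648 t 48.5 [ 0.6185 -0.0227  0.0439]
```

```bash

C="python3 chk.py 3.2 8.5"
python3 -m jog '{"offset":[[0.4,-0.05,0],[0,0,0],[0,0,0],[0,0,0],[0,0,0]],"rotation":[[0,0,0.003],[0,0,0],[0,0,0],[0,0,0],[0,0,0]]}' >/dev/null && $C &&
python3 -m jog '{"offset":[[0.4,-0.05,0],[0,0,0],[0,0,0],[0,0,0],[0,0,0]],"rotation":[[0,0,0.003],[0,0,0],[0,0,0],[0,0,0],[0,0,0]]}' >/dev/null && $C &&
python3 -m jog '{"offset":[[0.4,-0.05,0],[0,0,0],[0,0,0],[0,0,0],[0,0,0]],"rotation":[[0,0,0.003],[0,0,0],[0,0,0],[0,0,0],[0,0,0]]}' >/dev/null && $C &&
python3 -m jog '{"offset":[[0.4,-0.05,0],[0,0,0],[0,0,0],[0,0,0],[0,0,0]],"rotation":[[0,0,0.003],[0,0,0],[0,0,0],[0,0,0],[0,0,0]]}' >/dev/null && $C &&
python3 -m jog '{"offset":[[0.4,-0.05,0],[0,0,0],[0,0,0],[0,0,0],[0,0,0]],"rotation":[[0,0,0.003],[0,0,0],[0,0,0],[0,0,0],[0,0,0]]}' >/dev/null && $C &&
python3 -m jog '{"offset":[[0.4,-0.05,0],[0,0,0],[0,0,0],[0,0,0],[0,0,0]],"rotation":[[0,0,0.003],[0,0,0],[0,0,0],[0,0,0],[0,0,0]]}' >/dev/null && $C &&
python3 -m jog '{"offset":[[0.4,-0.05,0],[0,0,0],[0,0,0],[0,0,0],[0,0,0]],"rotation":[[0,0,0.003],[0,0,0],[0,0,0],[0,0,0],[0,0,0]]}' >/dev/null && $C &&
python3 -m jog '{"offset":[[0.4,-0.05,0],[0,0,0],[0,0,0],[0,0,0],[0,0,0]],"rotation":[[0,0,0.003],[0,0,0],[0,0,0],[0,0,0],[0,0,0]]}' >/dev/null && $C &&
python3 -m jog '{"offset":[[0.4,-0.05,0],[0,0,0],[0,0,0],[0,0,0],[0,0,0]],"rotation":[[0,0,0.003],[0,0,0],[0,0,0],[0,0,0],[0,0,0]]}' >/dev/null && $C &&
python3 -m jog '{"offset":[[0.4,-0.05,0],[0,0,0],[0,0,0],[0,0,0],[0,0,0]],"rotation":[[0,0,0.003],[0,0,0],[0,0,0],[0,0,0],[0,0,0]]}' >/dev/null && $C &&
python3 -m jog '{"offset":[[0.4,-0.05,0],[0,0,0],[0,0,0],[0,0,0],[0,0,0]],"rotation":[[0,0,0.003],[0,0,0],[0,0,0],[0,0,0],[0,0,0]]}' >/dev/null && $C &&
python3 -m jog '{"offset":[[0.4,-0.05,0],[0,0,0],[0,0,0],[0,0,0],[0,0,0]],"rotation":[[0,0,0.003],[0,0,0],[0,0,0],[0,0,0],[0,0,0]]}' >/dev/null && $C &&
python3 -m jog '{"offset":[[0.4,-0.05,0],[0,0,0],[0,0,0],[0,0,0],[0,0,0]],"rotation":[[0,0,0.003],[0,0,0],[0,0,0],[0,0,0],[0,0,0]]}' >/dev/null && $C &&
python3 -m jog '{"offset":[[0.4,-0.05,0],[0,0,0],[0,0,0],[0,0,0],[0,0,0]],"rotation":[[0,0,0.003],[0,0,0],[0,0,0],[0,0,0],[0,0,0]]}' >/dev/null && $C
```

```text
Ftool [-6.639   4.0055 -1.0515] gf 2.98 swing 0.651 t 48.9 [ 0.6189 -0.0228  0.0439]
Ftool [-6.233   3.0101 -0.3529] gf 2.98 swing 0.654 t 49.3 [ 0.6193 -0.023   0.044 ]
Ftool [-6.4887  3.9613 -0.7682] gf 2.98 swing 0.657 t 49.7 [ 0.6196 -0.023   0.0439]
Ftool [-5.8239  3.6842  0.1276] gf 2.99 swing 0.659 t 50.1 [ 0.62   -0.0231  0.0439]
Ftool [-6.0909  3.9124 -1.3326] gf 2.99 swing 0.663 t 50.5 [ 0.6204 -0.0232  0.0439]
Ftool [-6.1026  3.5799 -0.314 ] gf 2.99 swing 0.666 t 51.0 [ 0.6208 -0.0234  0.0439]
Ftool [-5.8664  3.6943 -0.5538] gf 2.99 swing 0.669 t 51.4 [ 0.6212 -0.0235  0.044 ]
Ftool [-5.915   2.2218 -0.652 ] gf 3.00 swing 0.671 t 51.8 [ 0.6216 -0.0236  0.0439]
Ftool [-5.2626  3.1343 -1.5929] gf 3.00 swing 0.674 t 52.2 [ 0.622  -0.0237  0.044 ]
Ftool [-6.0455  4.2814 -0.8214] gf 3.00 swing 0.677 t 52.6 [ 0.6224 -0.0237  0.0439]
Ftool [-5.709   3.4446 -0.3419] gf 3.00 swing 0.680 t 53.0 [ 0.6227 -0.0239  0.0439]
Ftool [-6.5231  3.6911 -0.5089] gf 3.00 swing 0.683 t 53.5 [ 0.6231 -0.024   0.0439]
Ftool [-6.7527  3.2136 -1.1148] gf 3.01 swing 0.686 t 53.9 [ 0.6235 -0.0241  0.0439]
Ftool [-6.5     3.528  -0.7287] gf 3.01 swing 0.689 t 54.3 [ 0.6239 -0.0242  0.0439]
```

```bash

C="python3 chk.py 3.2 8.5"
python3 -m jog '{"offset":[[0.4,-0.05,0],[0,0,0],[0,0,0],[0,0,0],[0,0,0]],"rotation":[[0,0,0.003],[0,0,0],[0,0,0],[0,0,0],[0,0,0]]}' >/dev/null && $C &&
python3 -m jog '{"offset":[[0.4,-0.05,0],[0,0,0],[0,0,0],[0,0,0],[0,0,0]],"rotation":[[0,0,0.003],[0,0,0],[0,0,0],[0,0,0],[0,0,0]]}' >/dev/null && $C &&
python3 -m jog '{"offset":[[0.4,-0.05,0],[0,0,0],[0,0,0],[0,0,0],[0,0,0]],"rotation":[[0,0,0.003],[0,0,0],[0,0,0],[0,0,0],[0,0,0]]}' >/dev/null && $C &&
python3 -m jog '{"offset":[[0.4,-0.05,0],[0,0,0],[0,0,0],[0,0,0],[0,0,0]],"rotation":[[0,0,0.003],[0,0,0],[0,0,0],[0,0,0],[0,0,0]]}' >/dev/null && $C &&
python3 -m jog '{"offset":[[0.4,-0.05,0],[0,0,0],[0,0,0],[0,0,0],[0,0,0]],"rotation":[[0,0,0.003],[0,0,0],[0,0,0],[0,0,0],[0,0,0]]}' >/dev/null && $C &&
python3 -m jog '{"offset":[[0.4,-0.05,0],[0,0,0],[0,0,0],[0,0,0],[0,0,0]],"rotation":[[0,0,0.003],[0,0,0],[0,0,0],[0,0,0],[0,0,0]]}' >/dev/null && $C &&
python3 -m jog '{"offset":[[0.4,-0.05,0],[0,0,0],[0,0,0],[0,0,0],[0,0,0]],"rotation":[[0,0,0.003],[0,0,0],[0,0,0],[0,0,0],[0,0,0]]}' >/dev/null && $C &&
python3 -m jog '{"offset":[[0.4,-0.05,0],[0,0,0],[0,0,0],[0,0,0],[0,0,0]],"rotation":[[0,0,0.003],[0,0,0],[0,0,0],[0,0,0],[0,0,0]]}' >/dev/null && $C &&
python3 -m jog '{"offset":[[0.4,-0.05,0],[0,0,0],[0,0,0],[0,0,0],[0,0,0]],"rotation":[[0,0,0.003],[0,0,0],[0,0,0],[0,0,0],[0,0,0]]}' >/dev/null && $C &&
python3 -m jog '{"offset":[[0.4,-0.05,0],[0,0,0],[0,0,0],[0,0,0],[0,0,0]],"rotation":[[0,0,0.003],[0,0,0],[0,0,0],[0,0,0],[0,0,0]]}' >/dev/null && $C &&
python3 -m jog '{"offset":[[0.4,-0.05,0],[0,0,0],[0,0,0],[0,0,0],[0,0,0]],"rotation":[[0,0,0.003],[0,0,0],[0,0,0],[0,0,0],[0,0,0]]}' >/dev/null && $C &&
python3 -m jog '{"offset":[[0.4,-0.05,0],[0,0,0],[0,0,0],[0,0,0],[0,0,0]],"rotation":[[0,0,0.003],[0,0,0],[0,0,0],[0,0,0],[0,0,0]]}' >/dev/null && $C
```

```text
Ftool [-6.4288  3.6266 -1.4727] gf 3.01 swing 0.692 t 54.7 [ 0.6243 -0.0243  0.044 ]
Ftool [-6.0406  2.687  -1.1277] gf 3.01 swing 0.695 t 55.1 [ 0.6247 -0.0244  0.0439]
Ftool [-5.8031  3.5519 -0.4007] gf 3.01 swing 0.698 t 55.5 [ 0.6251 -0.0246  0.0439]
Ftool [-5.7973  2.9411 -0.6641] gf 3.01 swing 0.701 t 56.0 [ 0.6254 -0.0247  0.044 ]
Ftool [-6.3531  2.9631 -0.2264] gf 3.02 swing 0.704 t 56.4 [ 0.6258 -0.0248  0.0439]
Ftool [-6.1687  2.5693 -0.1839] gf 3.02 swing 0.707 t 56.8 [ 0.6262 -0.0249  0.0439]
Ftool [-5.7891  3.29   -0.8486] gf 3.02 swing 0.711 t 57.2 [ 0.6266 -0.0251  0.044 ]
Ftool [-7.4731  3.4684 -1.2053] gf 3.17 swing 0.713 t 57.6 [ 0.627  -0.0252  0.0439]
Ftool [-6.8762  3.9142 -1.6992] gf 3.59 swing 0.716 t 58.0 [ 0.6273 -0.0253  0.0439]
```

```bash

python3 -m jog '{"offset":[[0.2,0,0],[0,0,0],[0,0,0],[0,0,0],[0,0,0]],"rotation":[[0,0,0],[0,0,0],[0,0,0],[0,0,0],[0,0,0]]}' >/dev/null; python3 chk.py 9 99
```

```text
Ftool [-7.7152  3.2206 -1.4532] gf 3.90 swing 0.716 t 58.5 [ 0.6274 -0.0253  0.0439]
```

The push force climbed from 6.1 to 7.7 N while the wrench barely moved, so the nut is at its stop. I'll back away now and look.

```bash

python3 -m jog '{"offset":[[-1,0,0],[-4,0,0],[-10,0,0],[-15,0,0],[0,0,-15]],"rotation":[[0,0,0],[0,0,0],[0,0,0],[0,0,0],[0,0,0]]}'
python3 -m jog '{"offset":[[0,0,-30],[0,0,-35],[-30,-20,-25],[-40,-10,0],[-40,-10,0]],"rotation":[[0,0,0],[0,0,0],[0,0,0],[0,0,0],[0,0,0]]}'
python3 -c "
from h import *
a=cv2.resize(bot.camera('top')[70:170,160:295],None,fx=4,fy=4,interpolation=2)
b=cv2.resize(bot.camera('side')[150:250,140:205],None,fx=4,fy=4,interpolation=2)
cv2.imwrite('pics/f.png',np.hstack([a,b]))"
```

```text
clock: 58.88
position: [0.598, -0.0115, 0.0567]
eef_rot: [3.059, -0.712, -0.006]
wrist_force: [-0.6, 0.6, -1.9]
width: 0.0006
grasp_force: 0.0
clock: 59.3
position: [0.5204, 0.0711, 0.1496]
eef_rot: [-3.058, 0.714, -0.005]
wrist_force: [0.3, 0.4, -0.2]
width: 0.0008
grasp_force: 0.0
```

View pics/f.png

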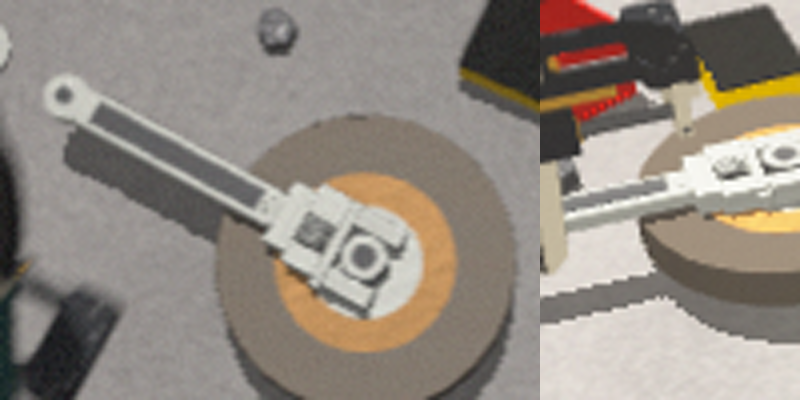

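The wrench lies flat with its jaws snug. Its hole (64,95) and nut (363,256) show a swing of about 0.72 rad, and the arm is clear, so I'm handing in.

```bash
python3 -c "
from cell import bot
print(bot.job_done())"
```

```text
the job is handed in; nothing more can be done
None
```

The job is handed in: the jaws were rolled snug on the nut, the wrench was swung about 0.72 rad clockwise until the push force rose sharply at the stop, and it was left lying flat on the wheel with the arm clear.

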